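# Sweep the stray jar stoppers into the crumb pan

### The job

Sweep the three loose cork stoppers across the worktop with your closed fingers and in through the open front of the crumb pan, until each lies at rest wholly inside the pan. Only push them along the surface: do not pick up or lift any of them, and leave the matchbox, the ramekin, the jigger and the spice jars where they stand.

Things in the scene. Friction and masses are not known exactly. Their poses are not given: they have to be found in the camera images.
- crumb_pan: dark steel pan, wooden handle behind, fixed to the worktop. Origin: centre of its underside, at worktop level; x from the open mouth to the back, y across, z up. Outside x -65 to 65 mm, y -109 to 109 mm; inside y -105 to 105 mm, back wall at x = 61 mm. Walls 4 mm thick, 33 mm high. Floor 3 mm thick. Handle 25 mm thick, to x = 147 mm
- pan_mouth (a point): middle of the pan's mouth edge, at worktop level; axes as the pan's. The whole side of the pan here is open, 210 mm wide; a ramp rises from the worktop to the 3 mm floor over the first 20 mm in x
- stopper_1: loose cork jar stopper, a slightly tapered disc 36 mm across the top, 33 mm across the foot, 20 mm high, about 20 g, standing flat on the worktop; origin at its centre, 10 mm above its underside; z up along its axis. Slides when pushed low at the side. The three are alike and start at least 95 mm apart; this one is nearest to the pan's mouth
- stopper_2: loose cork jar stopper, a slightly tapered disc 36 mm across the top, 33 mm across the foot, 20 mm high, about 20 g, standing flat on the worktop; origin at its centre, 10 mm above its underside; z up along its axis. Slides when pushed low at the side. The three are alike and start at least 95 mm apart; this one is the middle one
- stopper_3: loose cork jar stopper, a slightly tapered disc 36 mm across the top, 33 mm across the foot, 20 mm high, about 20 g, standing flat on the worktop; origin at its centre, 10 mm above its underside; z up along its axis. Slides when pushed low at the side. The three are alike and start at least 95 mm apart; this one is farthest from the pan
- matchbox: a matchbox lying flat, 36 x 53 x 15 mm, loose, beyond the stoppers as the robot sees them; to be left alone; origin at the centre of its underside, z up
- ramekin: a small fluted white ramekin, 68 mm across, 45 mm high, loose, beyond the stoppers; to be left alone; origin at the centre of its underside, z up
- jigger: a brass hourglass-shaped measuring jigger, 43 mm across, 74 mm high, loose, to the right of the stoppers; to be left alone; origin at the centre of its underside, z up
- spice_jar: a corked glass spice jar, the one nearest the robot of the three (the other two behind it are fixed), 45 mm across, 92 mm high, loose, beyond the stoppers to the right; to be left alone (its own cork stays in); origin at the centre of its underside, z up
Not all that is in view belongs to the job. Leave any orange or red look-alike of the stopper_1 alone.

How it is judged:
By the outcome, as a careful person would: the job done as asked, in the order asked, and still so for the second after the job is handed in, with the robot touching nothing.
It also fails if it takes over 58 s, if anything falls off the work surface, if the arm or the gripper's body presses on something with over 40 N, if the wrist force passes 120 N, or if a joint passes its speed limit or range.

### The arm

A 7-joint arm with a two-finger parallel gripper is mounted at the origin on a cart in front of the work surface, level with it; the furniture and walls round the work are solid. World frame = base frame: x ahead of the robot, y to its left, z up, the work surface at z = 0. Lengths are in m, angles in rad, forces in N, time in s.
With the tool pointing down it reaches from about 0.4 to 0.85 m from the base axis. Payload 10.4 kg.
Tool frame: the origin (TCP) lies midway between the tips of the shut fingers; the grasp point (between the pads) lies 19 mm behind it; x points along the fingers, y is the direction in which the jaws open and shut, and the axes are right-handed (so a half turn about x gives the same grasp; the last joint's range is limited). The gripper opens to 87 mm and grips with 3 to 60 N. Pads are 19 mm wide; open, the fingers measure 117 mm over their backs; the gripper's body (75 mm by 190 mm) begins 51 mm behind the grasp point.
Start: joints at [1.315, 0.332, -0.065, 1.46, 0.022, 1.35, -0.088], TCP at [0.144, -0.608, 0.195] pointing down, gripper open.
Joint ranges: [-2.6, 2.6], [-0.5, 2.12], [-1.47, 1.34], [0.16, 2.42], [-1.27, 4.41], [0.06, 2.06], [-2.6, 2.6]. Speed limits (rad/s): [2.22, 2.22, 2.79, 2.79, 3.14, 3.14, 3.14].

### API

Orientations are given as a unit quaternion [x, y, z, w].
In Python, from bench import * gives the robot as it stands.
- The arm moves only by the shell command python3 -m inch 'ROWS' [FORCE]. ROWS is JSON, a list that holds one entry, the list of rows, each a list of 7 numbers: the shift along the world's x, y, z each as a share of 120 mm, from -1 to 1, then the turn, a rotation vector about the world's x, y, z each as a share of 2 pi rad, from -1 to 1, then the closure, from 0 (fully open) to 1 (shut). A call has 1 to 10 rows; each row is the pose to reach, as a shift and turn from the pose commanded when the call began, turning the shorter way round; what a row does not reach only later rows make up. A row lasts 1/10 s, in which the tool goes at most 50 mm and 8.59 degrees, less where a joint would pass 70% of its speed; a pose out of reach is approached as far as the arm can. A call with a number of a shift or a turn outside -1 to 1 is refused whole. A call with a gripper value outside its range is refused whole. The fingers move at their own pace and stop on an object; FORCE is the grip in N (left out, the last holds). Time passes only in rows, so rows that repeat a pose let the fingers close. It gives the time, the measured TCP pose, the force and the opening at its end, in the units of the state.
- read_state(): the state, without advancing time (a new reading comes with each control period).
- camera(name): name is "scene" or "top" or "wrist"; returns the picture (420x560x3 uint8, red, green, blue); there is no depth.
- get_calibration(name): a dict with "fx", "fy", "cx", "cy" (pixels), "xyz" and "attitude" of the camera in the world. Camera axes: x right, y up, looking along -z (the intrinsics and any distortion apply to the point x, -y, -z); pixel columns grow to the right and rows downward; lengths in m; the calibration is good to about 2 mm. A picture is of the moment at which its call begins: read the wrist's pose just before it. get_calibration takes no time and is no camera call; for the wrist camera it gives the pose at the moment of the call.
- close_job(): hands the job in, once; it reports no verdict.
The state is a dict: "time": time; "joint_positions": joint angles; "joint_vel": joint speeds; "joint_torque": joint torques, N m; "ee_pos": TCP position; "eef_rot": TCP orientation; "ft_force": force on the tool from outside, world axes, zero at the start; "torque": the same for the moment, N m; "width": finger opening in m.
Only numpy, scipy, OpenCV 4.12 (cv2) and the standard library are available. Lean on these libraries where they do the work, as an engineer would, in place of code of your own. Each camera call takes 0.05 s, during which the arm holds its last target.

## Working session

There is one attempt and no reset: what is moved stays moved. The work goes in short steps, Python scripts to look and compute and a shell command to move; the robot and the scene stay as the last step left them, time stands still between calls to the robot, and variables do not carry over. Pictures are saved under pics/ and viewed, and the job is handed in when it is done.

```bash
mkdir -p pics; ls; python3 - <<'E'
from bench import *
import cv2
print(read_state())
for n in ["scene","top","wrist"]:
    c=get_calibration(n);print(n,c)
    cv2.imwrite(f"pics/{n}0.png",cv2.cvtColor(camera(n),cv2.COLOR_RGB2BGR))
E
```

```text
pics
{'time': 0.0, 'joint_positions': array([ 1.31539998,  0.33289768, -0.06470632,  1.46094506,  0.02157459,
        1.34991818, -0.08843162]), 'joint_vel': array([ 1.48811585e-03, -5.68748542e-04,  4.33624509e-04,  2.95726813e-04,
       -6.23251383e-04, -1.12843544e-03, -4.52831974e-05]), 'joint_torque': array([-4.16930079e-04, -6.23250604e+01,  2.44916853e-02, -3.89885008e+01,
       -6.13485323e-02,  3.98279470e-02,  1.41127048e-04]), 'ee_pos': array([ 0.14409008, -0.60771184,  0.19373608]), 'eef_rot': array([-0.70224293, -0.0826674 ,  0.70239342, -0.08163607]), 'ft_force': array([ 0.38428319,  0.59758287, -0.39768112]), 'torque': array([-0.06120776,  0.0847378 ,  0.01533382]), 'width': 0.08698385876136808}
scene {'fx': 416.61261750918385, 'fy': 416.61261750918385, 'cx': 276.87039519364765, 'cy': 211.38555064470262, 'xyz': array([0.21155659, 0.38957556, 0.77303252]), 'attitude': array([-0.11088836,  0.32528269,  0.89290554, -0.29088596])}
top {'fx': 441.70219816164996, 'fy': 441.70219816164996, 'cx': 280.3248386989332, 'cy': 208.62393090747622, 'xyz': array([ 0.39655487, -0.08609088,  1.2579194 ]), 'attitude': array([-0.04074478,  0.05421051,  0.71402923, -0.69682375])}
wrist {'fx': 297.6876390978746, 'fy': 297.6876390978746, 'cx': 283.20807617968916, 'cy': 202.78772478308485, 'xyz': array([ 0.22015277, -0.58981233,  0.38351205]), 'attitude': array([-0.11230555,  0.09008097, -0.61387654,  0.77616266])}
```

View pics/scene0.png

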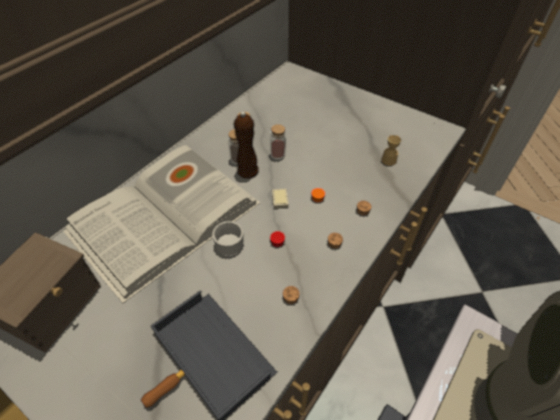

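View pics/top0.png

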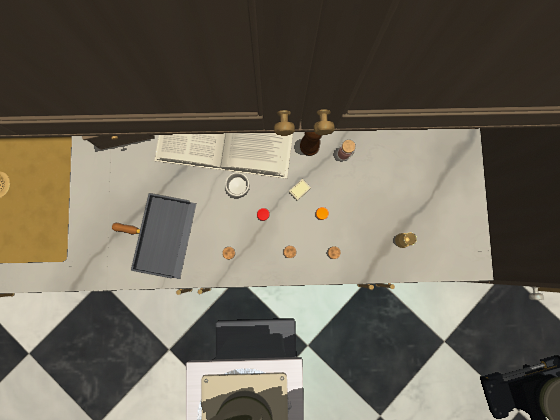

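View pics/wrist0.png

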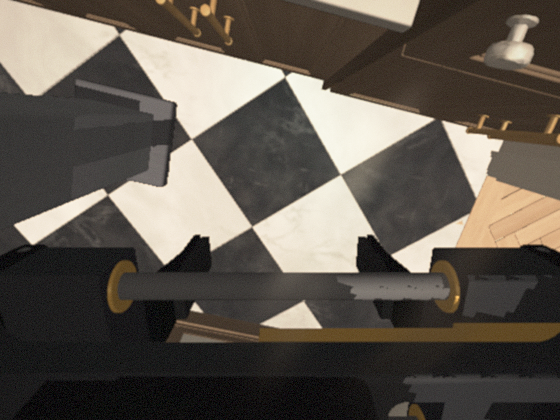

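```bash
cat > h.py <<'E'
import numpy as np
from scipy.spatial.transform import Rotation as R
from bench import *
def ray(c,u,v,z):
    A=R.from_quat(c["attitude"]).as_matrix()
    d=A@np.array([(u-c["cx"])/c["fx"],-(v-c["cy"])/c["fy"],-1])
    p=np.array(c["xyz"]);return p+d*(z-p[2])/d[2]
def proj(c,P):
    A=R.from_quat(c["attitude"]).as_matrix()
    q=A.T@(np.array(P)-c["xyz"]);return c["cx"]+c["fx"]*q[0]/-q[2],c["cy"]-c["fy"]*q[1]/-q[2]
E
python3 - <<'E'
from h import *
import cv2
for n,(x0,x1,y0,y1) in {"top":(110,430,130,300),"scene":(130,430,120,420)}.items():
    im=cv2.imread(f"pics/{n}0.png")[y0:y1,x0:x1]
    f=2.5 if n=="top" else 2
    cv2.imwrite(f"pics/{n}0z.png",cv2.resize(im,None,fx=f,fy=f,interpolation=cv2.INTER_CUBIC))
ct=get_calibration("top");cs=get_calibration("scene")
for n,p in dict(s1=(229,253),s2=(290,252),s3=(334,253),red=(263,214),or_=(322,214)).items(): print(n,ray(ct,*p,.015).round(3))
for p in [(291,294),(335,240),(364,207),(278,239),(318,195)]: print(ray(cs,*p,.013).round(3))
for p in [(148,195),(195,201),(180,278),(133,270)]: print(ray(ct,*p,.02).round(3))
for p in [(404,240),(347,151),(300,189),(237,186)]: print(ray(ct,*p,.03).round(3))
E
```

```text
s1 [0.442 0.035 0.015]
s2 [ 0.441 -0.136  0.015]
s3 [ 0.435 -0.259  0.015]
red [ 0.55  -0.062  0.015]
or_ [ 0.546 -0.23   0.015]
[0.443 0.037 0.013]
[ 0.441 -0.133  0.013]
[ 0.435 -0.258  0.013]
[ 0.546 -0.06   0.013]
[ 0.546 -0.226  0.013]
[0.611 0.261 0.02 ]
[0.591 0.129 0.02 ]
[0.377 0.17  0.02 ]
[0.402 0.299 0.02 ]
[ 0.466 -0.455  0.03 ]
[ 0.724 -0.307  0.03 ]
[ 0.617 -0.169  0.03 ]
[0.63  0.009 0.03 ]
```

View pics/top0z.png

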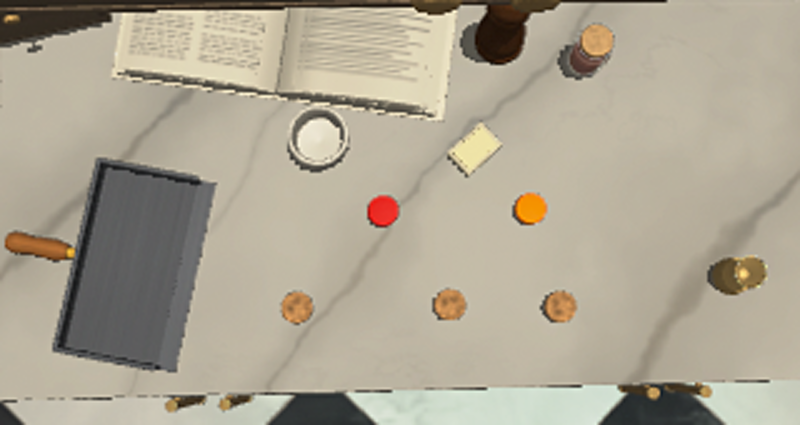

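View pics/scene0z.png

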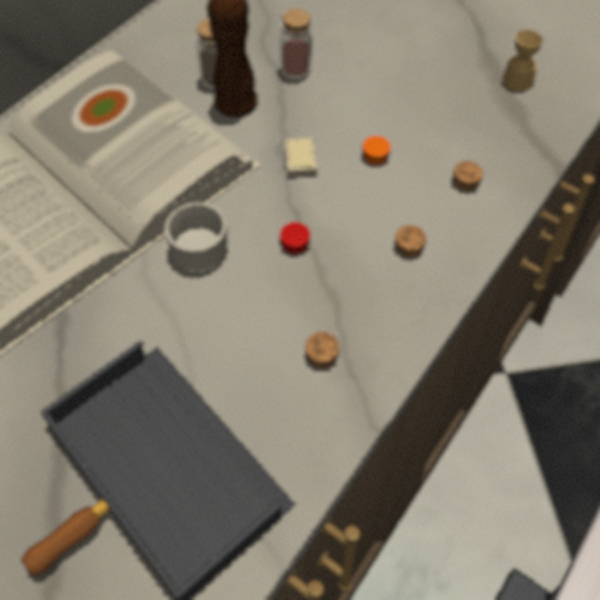

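```bash
cat > plan.py <<'E'
from h import *
# usage: deltas from current commanded pose; goal: tool x down tilted, tool z (or -z) along push
def goalrot(push,tilt,flip=1):
    p=np.array([push[0],push[1],0]);p/=np.linalg.norm(p)
    x=np.array([0,0,-1.])*np.cos(tilt)+p*np.sin(tilt)
    z=p*np.cos(tilt)+np.array([0,0,1.])*np.sin(tilt)
    z*=flip
    y=np.cross(z,x)
    return np.array([x,y,z]).T
def turn(push,tilt,flip):
    q=R.from_quat(read_state()["eef_rot"])
    return ((R.from_matrix(goalrot(push,tilt,flip))*q.inv()).as_rotvec()/(2*np.pi))
E
python3 - <<'E'
from plan import *
s=read_state();print(R.from_quat(s["eef_rot"]).as_matrix().round(3))
for f in (1,-1): print(turn((.015,.221),np.radians(10),f))
E
```

```text
[[-0.     0.231 -0.973]
 [ 0.001 -0.973 -0.231]
 [-1.    -0.001  0.   ]]
[ 0.02071363  0.02474648 -0.29697592]
[ 0.02257531 -0.0193564   0.20159564]
```

```bash
python3 -m inch '[[[0.3,0.3,0,0,0,0.02,1],[0.65,0.65,0,0,0,0.04,1],[1,1,0,0,0,0.06,1],[1,1,0,0,0,0.08,1],[1,1,0,0,0,0.1,1]]]' && python3 -m inch '[[[0.3,0.3,0,0,0,0.02,1],[0.65,0.65,0,0,0,0.04,1],[0.9,1,0,0,0,0.06,1],[0.9,1,0,0,0,0.08,1],[0.9,1,0,0,0,0.1,1]]]'
```

```text
time: 0.65
ee_pos: [0.2677, -0.4852, 0.1948]
eef_rot: [0.641, 0.299, -0.64, 0.299]
ft_force: [-0.7, 0.2, 0.7]
width: 0.0547
time: 1.15
ee_pos: [0.3743, -0.3654, 0.1946]
eef_rot: [0.518, 0.482, -0.517, 0.482]
ft_force: [-1.1, -0.9, -0.1]
width: 0.0149
```

```bash
python3 -m inch '[[[0.2,0.3,0,0,0,0,1],[0.35,0.65,0,0,0,0,1],[0.54,1,0,0,0,0,1]]]' && python3 -m inch '[[[0,0.3,0,0,0,0,1],[0,0.65,0,0,0,0,1],[0,1,0,0,0,0,1]]]' && python3 -m inch '[[[0,0.3,0,0,0,0,1],[0,0.65,-0.1,0,0,0,1],[0,0.92,-0.3,0,0,0,1],[0,0.92,-0.5,0,0,0,1],[0,0.92,-0.5,0,0,0,1]]]'
python3 - <<'E'
from plan import *
s=read_state();print(R.from_quat(s["eef_rot"]).as_matrix().round(3),s["joint_positions"].round(2))
print(turn((.015,.221),np.radians(10),-1))
import cv2
cv2.imwrite("pics/scene1.png",cv2.cvtColor(camera("scene"),cv2.COLOR_RGB2BGR))
cv2.imwrite("pics/wrist1.png",cv2.cvtColor(camera("wrist"),cv2.COLOR_RGB2BGR))
E
```

```text
time: 1.45
ee_pos: [0.437, -0.247, 0.1944]
eef_rot: [-0.52, -0.479, 0.52, -0.479]
ft_force: [1.7, -0.9, 0.8]
width: 0.001
time: 1.75
ee_pos: [0.4367, -0.1265, 0.1944]
eef_rot: [-0.52, -0.479, 0.52, -0.479]
ft_force: [0.6, 0.6, -0.0]
width: 0.0002
time: 2.25
ee_pos: [0.435, -0.017, 0.1322]
eef_rot: [-0.518, -0.481, 0.52, -0.479]
ft_force: [-1.0, -0.4, -0.6]
width: 0.0005
[[-0.004  0.997 -0.079]
 [ 0.    -0.079 -0.997]
 [-1.    -0.004 -0.   ]] [ 0.7   0.   -0.75  1.98 -0.    1.17 -0.13]
[ 0.02762908 -0.00273266  0.00178131]
```

View pics/scene1.png

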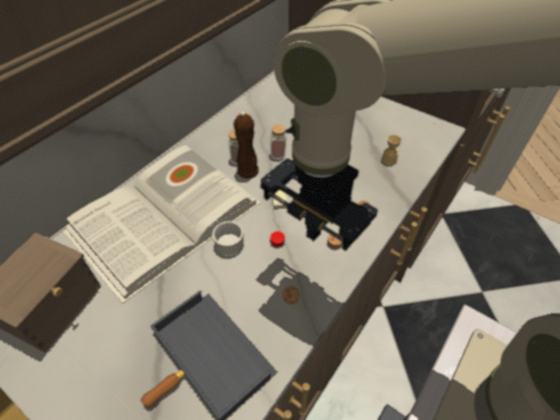

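View pics/wrist1.png

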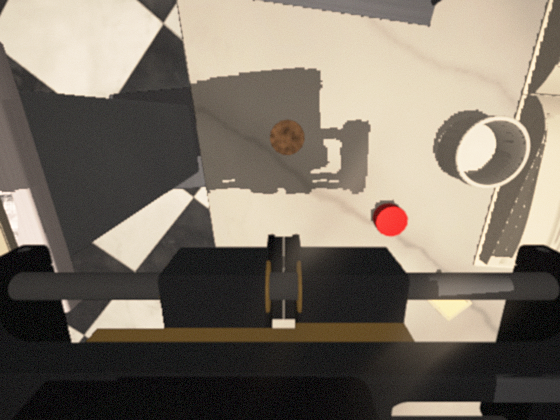

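```bash
python3 -m inch '[[[0.03,0,-0.2,0.014,-0.001,0.001,1],[0.03,0,-0.5,0.028,-0.003,0.002,1],[0.03,0,-0.8,0.028,-0.003,0.002,1],[0.03,0,-0.9,0.028,-0.003,0.002,1],[0.03,0,-0.9,0.028,-0.003,0.002,1]]]'
python3 - <<'E'
from plan import *
s=read_state();print(R.from_quat(s["eef_rot"]).as_matrix().round(3),s["joint_positions"].round(2))
import cv2
c=get_calibration("wrist")
cv2.imwrite("pics/wrist2.png",cv2.cvtColor(camera("wrist"),cv2.COLOR_RGB2BGR))
print(proj(c,(.4425,.036,.02)),proj(c,(.465,.156,0)))
E
```

```text
time: 2.85
ee_pos: [0.4404, -0.0178, 0.0265]
eef_rot: [0.562, 0.522, -0.468, 0.439]
ft_force: [0.8, 0.2, 0.1]
width: 0.0005
[[ 0.016  0.998 -0.068]
 [ 0.176 -0.07  -0.982]
 [-0.984  0.004 -0.177]] [ 0.74  0.18 -0.69  2.08 -0.08  0.91  0.04]
(np.float64(281.1221163030572), np.float64(154.65382832737598)) (np.float64(300.83763862697157), np.float64(-16.901342381155416))
```

View pics/wrist2.png

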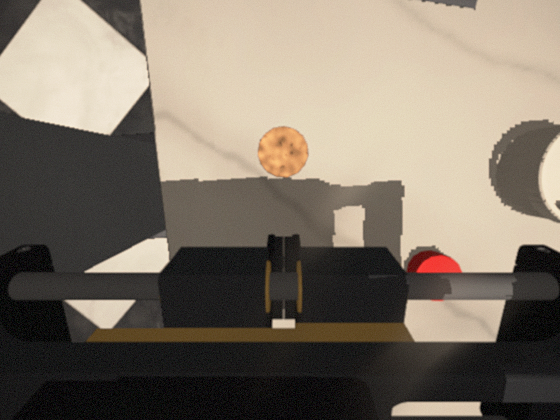

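```bash
python3 -m inch '[[[0,0,-0.08,0,0,0,1],[0,0,-0.15,0,0,0,1],[0.01,0.15,-0.15,0,0,0,1],[0.02,0.3,-0.15,0,0,0,1],[0.03,0.42,-0.15,0,0,0,1],[0.035,0.54,-0.15,0,0,0,1],[0.04,0.66,-0.15,0,0,0,1],[0.045,0.78,-0.15,0,0,0,1],[0.055,0.9,-0.15,0,0,0,1],[0.062,1,-0.15,0,0,0,1]]]'
python3 - <<'E'
from plan import *
import cv2
cv2.imwrite("pics/wrist3.png",cv2.cvtColor(camera("wrist"),cv2.COLOR_RGB2BGR))
E
```

```text
time: 3.9
ee_pos: [0.4484, 0.1032, 0.0089]
eef_rot: [0.562, 0.522, -0.467, 0.44]
ft_force: [-0.4, -0.8, -0.3]
width: 0.0003
```

View pics/wrist3.png

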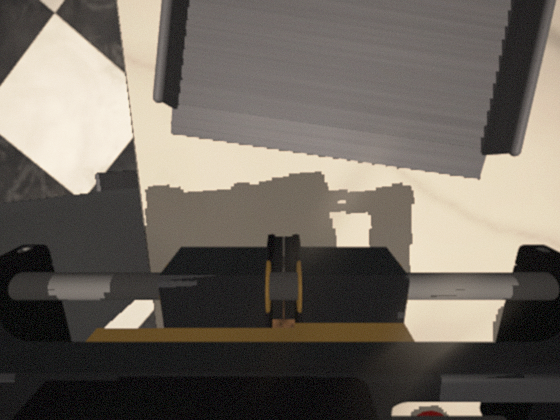

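```bash
python3 - <<'E'
from plan import *
import cv2
c=get_calibration("wrist");s=read_state();p=s["ee_pos"]
print(p,proj(c,p),proj(c,p+[0,.027,.01]))
for n in("scene","top"):
  im=cv2.cvtColor(camera(n),cv2.COLOR_RGB2BGR)
  im=im[150:400,130:430] if n=="scene" else im[130:300,110:430]
  cv2.imwrite(f"pics/{n}3.png",cv2.resize(im,None,fx=2.4,fy=2.4,interpolation=cv2.INTER_CUBIC))
E
```

```text
[0.4483724  0.10503712 0.00905001] (np.float64(283.5368216039936), np.float64(233.69123608675272)) (np.float64(280.8225276597055), np.float64(195.7989176748307))
```

View pics/scene3.png

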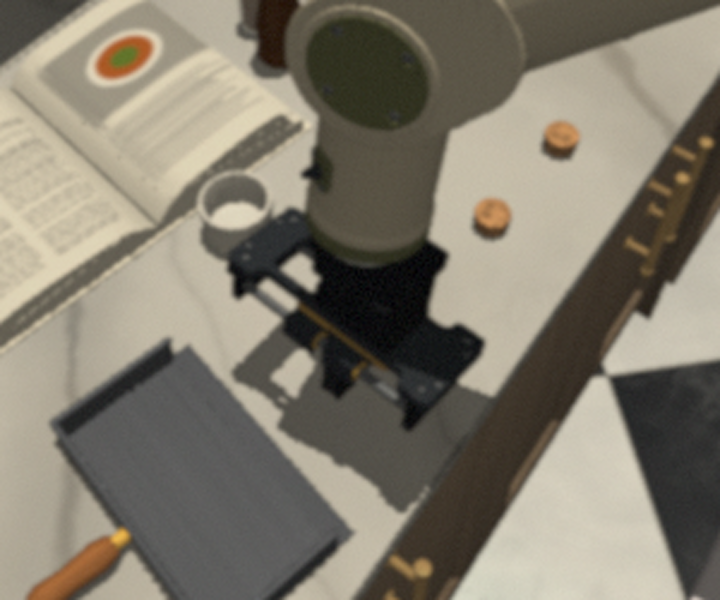

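View pics/top3.png

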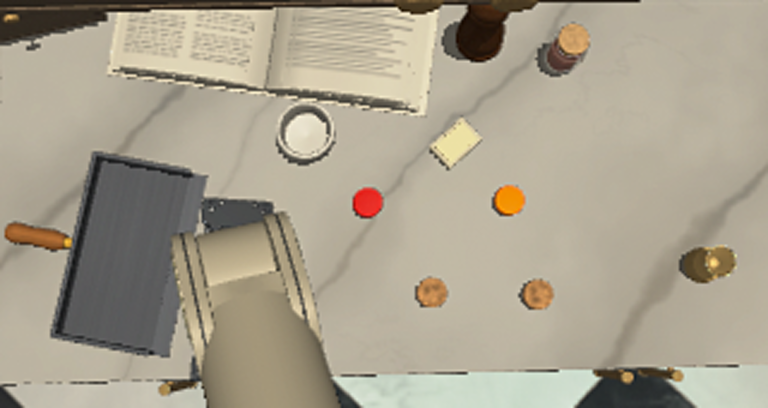

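```bash
python3 -m inch '[[[0,0,0.2,0,0,0,1],[0,0,0.5,0,0,0,1],[0,-0.3,0.8,0,0,0,1],[0,-0.6,0.8,0,0,0,1],[0,-1,0.8,0,0,0,1],[0,-1,0.8,0,0,0,1]]]'
python3 - <<'E'
from plan import *
import cv2
cv2.imwrite("pics/wrist4.png",cv2.cvtColor(camera("wrist"),cv2.COLOR_RGB2BGR))
im=cv2.cvtColor(camera("scene"),cv2.COLOR_RGB2BGR)[150:400,130:430]
cv2.imwrite("pics/scene4.png",cv2.resize(im,None,fx=2.4,fy=2.4,interpolation=cv2.INTER_CUBIC))
E
```

```text
time: 4.65
ee_pos: [0.448, -0.0249, 0.1046]
eef_rot: [0.564, 0.519, -0.47, 0.438]
ft_force: [0.2, 0.8, 0.7]
width: 0.0005
```

View pics/wrist4.png

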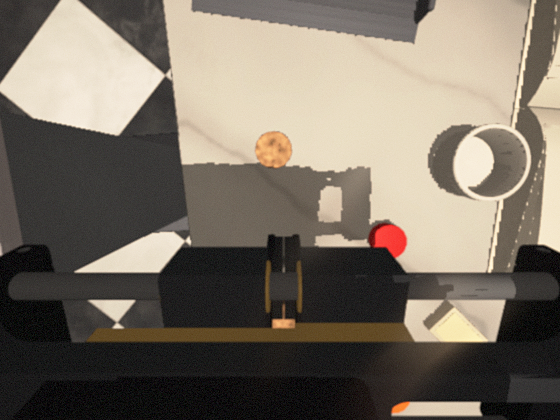

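View pics/scene4.png

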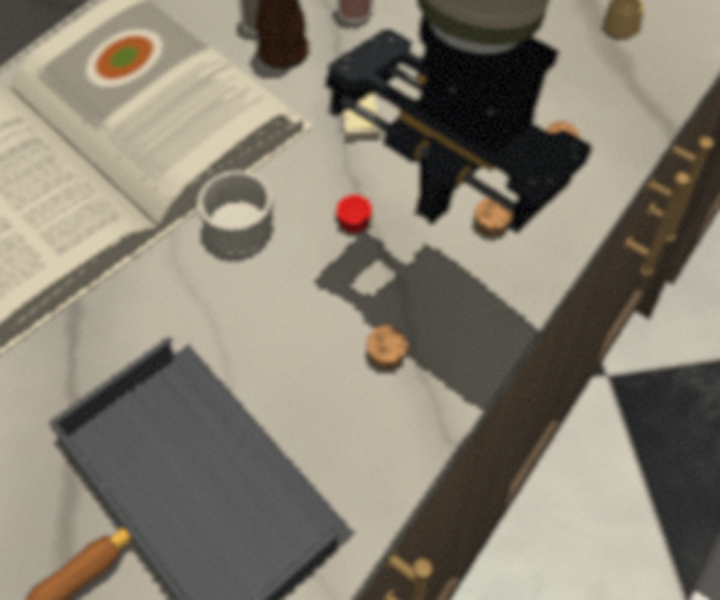

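```bash
python3 - <<'E'
from plan import *
import cv2
c=get_calibration("wrist");s=read_state();print(s["ee_pos"],ray(c,273,149,.018),s["ft_force"])
print(ray(get_calibration("scene"),290.8,294.2,.013))
im=cv2.cvtColor(camera("scene"),cv2.COLOR_RGB2BGR)[210:350,230:350]
cv2.imwrite("pics/scene5.png",cv2.resize(im,None,fx=5,fy=4,interpolation=cv2.INTER_CUBIC))
E
```

```text
[ 0.44796116 -0.01925742  0.10454541] [0.44307059 0.04439092 0.018     ] [-0.60312303  0.40885721  0.88074244]
[0.44269882 0.03775207 0.013     ]
```

View pics/scene5.png

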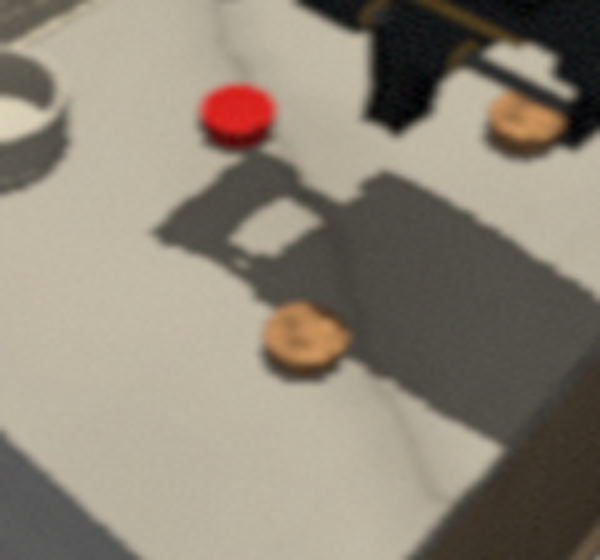

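```bash
python3 -m inch '[[[-0.04,-0.05,-0.3,0,0,0,1],[-0.04,-0.05,-0.6,0,0,0,1],[-0.04,-0.05,-0.79,0,0,0,1],[-0.04,-0.05,-0.8,0,0,0,1],[-0.04,-0.05,-0.8,0,0,0,1]]]'
python3 - <<'E'
from plan import *
import cv2
s=read_state()
print(s["ee_pos"],s["ft_force"])
c=get_calibration("wrist")
cv2.imwrite("pics/wrist6.png",cv2.cvtColor(camera("wrist"),cv2.COLOR_RGB2BGR))
for p in [(.4425,.037,.02),(.4425,.044,.02)]: print(proj(c,p))
im=cv2.cvtColor(camera("scene"),cv2.COLOR_RGB2BGR)[210:350,230:350]
cv2.imwrite("pics/scene6.png",cv2.resize(im,None,fx=5,fy=4,interpolation=cv2.INTER_CUBIC))
E
```

```text
time: 5.3
ee_pos: [0.4433, -0.0227, 0.009]
eef_rot: [0.562, 0.523, -0.467, 0.44]
ft_force: [0.7, 0.5, 1.1]
width: 0.0009
[ 0.44330484 -0.0226875   0.00901732] [0.65509801 0.50320563 1.05896966]
(np.float64(275.8939983276487), np.float64(144.1605953848376))
(np.float64(275.0987834169718), np.float64(132.79705995269967))
```

View pics/scene6.png

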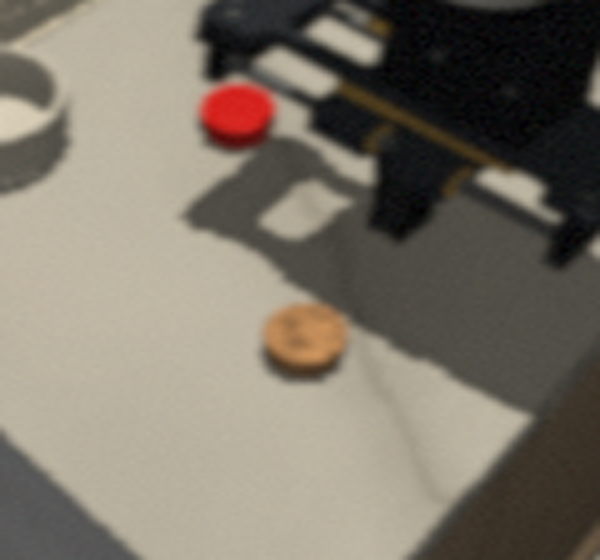

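View pics/wrist6.png

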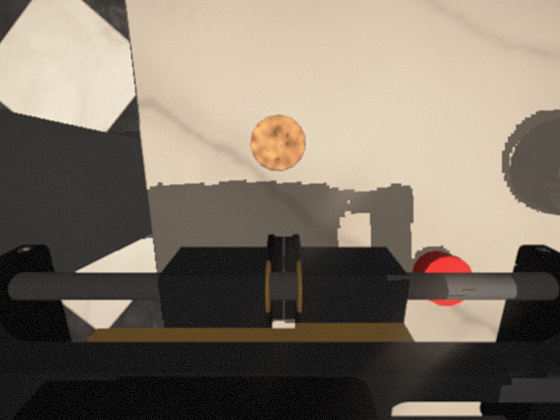

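```bash
python3 - <<'E'
from plan import *
c=get_calibration("scene");p=read_state()["ee_pos"]
print(proj(c,p))
for h in (0.02,.04,.06): print(h,proj(c,p+[0,0,h]))
E
```

```text
(np.float64(306.6634148780628), np.float64(273.7564328632569))
0.02 (np.float64(307.1019011803909), np.float64(268.6760175580946))
0.04 (np.float64(307.5560430533469), np.float64(263.4142127768947))
0.06 (np.float64(308.0266941787297), np.float64(257.9611275423246))
```

```bash
python3 -m inch '[[[0,0,-0.03,0,0,0,1],[0,0,-0.05,0,0,0,1],[0,0,-0.05,0,0,0,1]]]'
python3 - <<'E'
from plan import *
import cv2
s=read_state()
print(s["ee_pos"],s["ft_force"],proj(get_calibration("scene"),s["ee_pos"]))
im=cv2.cvtColor(camera("scene"),cv2.COLOR_RGB2BGR)[230:310,270:350]
cv2.imwrite("pics/scene7.png",cv2.resize(im,None,fx=7,fy=7,interpolation=cv2.INTER_CUBIC))
E
```

```text
time: 5.7
ee_pos: [0.4433, -0.0239, 0.0026]
eef_rot: [0.562, 0.522, -0.468, 0.44]
ft_force: [0.1, 0.7, 0.3]
width: 0.0007
[ 0.44325533 -0.02386534  0.00262961] [0.10771939 0.6990804  0.34924919] (np.float64(307.04116997149583), np.float64(275.67463472516846))
```

View pics/scene7.png

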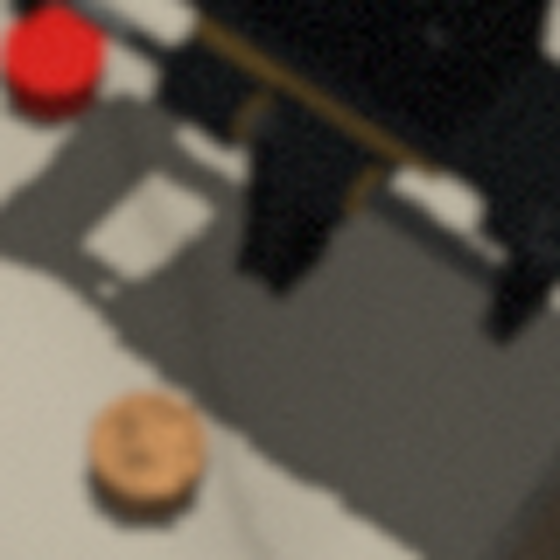

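```bash
python3 -m inch '[[[0,0,-0.02,0,0,0,1],[0,0,-0.04,0,0,0,1],[0,0,-0.04,0,0,0,1]]]'; python3 -m inch '[[[0,0,-0.02,0,0,0,1],[0,0,-0.03,0,0,0,1],[0,0,-0.03,0,0,0,1]]]'
```

```text
time: 6.05
ee_pos: [0.443, -0.0237, -0.0026]
eef_rot: [0.562, 0.522, -0.468, 0.439]
ft_force: [0.4, -0.1, 0.3]
width: 0.0002
time: 6.35
ee_pos: [0.4431, -0.0237, -0.006]
eef_rot: [0.562, 0.522, -0.468, 0.439]
ft_force: [0.5, 0.5, 0.6]
width: 0.0003
```

```bash
for i in 1; do :; done; python3 -m inch '[[[0,0,-0.02,0,0,0,1],[0,0,-0.03,0,0,0,1],[0,0,-0.03,0,0,0,1]]]'
python3 - <<'E'
from plan import *
import cv2
s=read_state()
print(s["ee_pos"],s["ft_force"],proj(get_calibration("scene"),s["ee_pos"]))
im=cv2.cvtColor(camera("scene"),cv2.COLOR_RGB2BGR)[230:310,270:350]
cv2.imwrite("pics/scene8.png",cv2.resize(im,None,fx=7,fy=7,interpolation=cv2.INTER_CUBIC))
E
```

```text
time: 6.65
ee_pos: [0.4431, -0.0237, -0.0096]
eef_rot: [0.562, 0.522, -0.468, 0.439]
ft_force: [-0.5, -0.1, 0.1]
width: 0.0008
[ 0.44311065 -0.02370423 -0.00960829] [-0.50057223 -0.14362488  0.11413037] (np.float64(306.7923670712561), np.float64(278.74629512403766))
```

View pics/scene8.png

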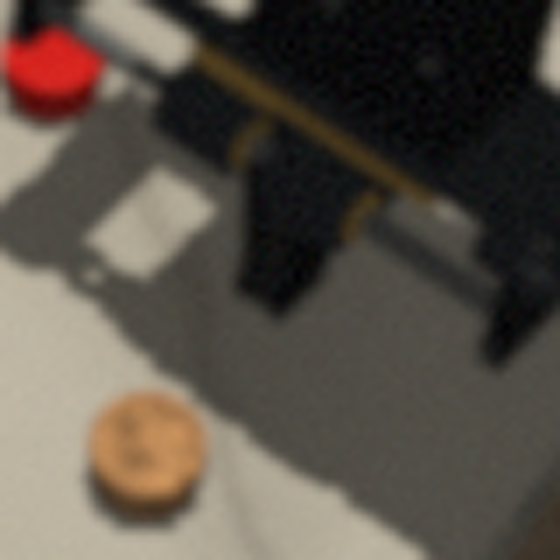

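```bash
python3 -m inch '[[[0,0,-0.02,0,0,0,1],[0,0,-0.03,0,0,0,1],[0,0,-0.03,0,0,0,1]]]';python3 -m inch '[[[0,0,-0.02,0,0,0,1],[0,0,-0.02,0,0,0,1]]]'
```

```text
time: 7.0
ee_pos: [0.4431, -0.0237, -0.0132]
eef_rot: [0.562, 0.522, -0.468, 0.439]
ft_force: [0.4, -0.4, -0.1]
width: 0.0005
time: 7.2
ee_pos: [0.4431, -0.0238, -0.0157]
eef_rot: [0.562, 0.522, -0.468, 0.439]
ft_force: [-0.1, 0.2, 0.1]
width: 0.0005
```

```bash
python3 - <<'E'
from plan import *
import cv2
s=read_state()
print(s["ee_pos"],s["ft_force"],proj(get_calibration("scene"),s["ee_pos"]))
im=cv2.cvtColor(camera("scene"),cv2.COLOR_RGB2BGR)[230:310,270:350]
cv2.imwrite("pics/scene9.png",cv2.resize(im,None,fx=7,fy=7,interpolation=cv2.INTER_CUBIC))
E
```

```text
[ 0.44306284 -0.02376376 -0.01569246] [-0.08214185  0.16170179  0.10086088] (np.float64(306.69693391254765), np.float64(280.19921327817053))
```

View pics/scene9.png

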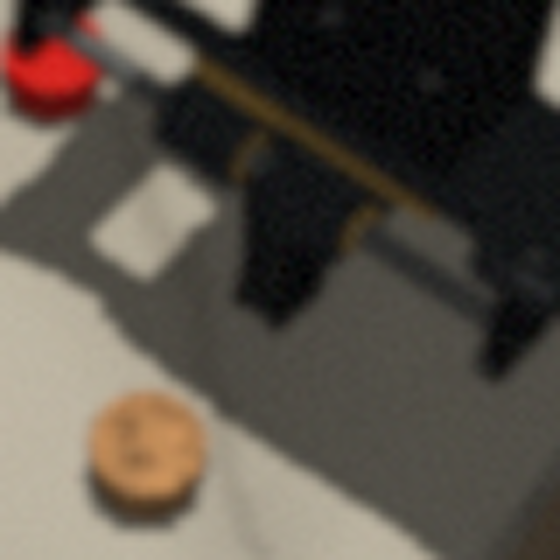

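```bash
python3 -m inch '[[[0,0,-0.02,0,0,0,1],[0,0,-0.02,0,0,0,1]]]';python3 -m inch '[[[0,0,-0.02,0,0,0,1],[0,0,-0.02,0,0,0,1]]]'
```

```text
time: 7.45
ee_pos: [0.4431, -0.0238, -0.0181]
eef_rot: [0.562, 0.522, -0.468, 0.439]
ft_force: [-0.4, -0.4, -0.2]
width: 0.0002
time: 7.65
ee_pos: [0.443, -0.0237, -0.0205]
eef_rot: [0.562, 0.522, -0.468, 0.439]
ft_force: [0.7, -0.2, -0.4]
width: 0.0001
```

```bash
python3 -m inch '[[[0,0,-0.02,0,0,0,1],[0,0,-0.02,0,0,0,1]]]';python3 -m inch '[[[0,0,-0.02,0,0,0,1],[0,0,-0.02,0,0,0,1]]]'; python3 - <<'E'
from plan import *
import cv2
s=read_state()
print(s["joint_positions"].round(2),s["ft_force"],proj(get_calibration("scene"),s["ee_pos"]))
im=cv2.cvtColor(camera("scene"),cv2.COLOR_RGB2BGR)[230:310,270:350]
cv2.imwrite("pics/scene10.png",cv2.resize(im,None,fx=7,fy=7,interpolation=cv2.INTER_CUBIC))
cv2.imwrite("pics/wrist10.png",cv2.cvtColor(camera("wrist"),cv2.COLOR_RGB2BGR))
E
```

```text
time: 7.85
ee_pos: [0.4431, -0.0237, -0.0229]
eef_rot: [0.562, 0.522, -0.468, 0.439]
ft_force: [-0.4, -0.4, -0.3]
width: 0.0001
time: 8.05
ee_pos: [0.4431, -0.0238, -0.0252]
eef_rot: [0.562, 0.522, -0.468, 0.439]
ft_force: [0.4, 1.0, 0.9]
width: 0.0005
[ 0.7   0.29 -0.64  2.11 -0.01  0.8   0.01] [0.36258547 0.96958497 0.88679212] (np.float64(306.46447155888575), np.float64(282.4464719976078))
```

View pics/scene10.png

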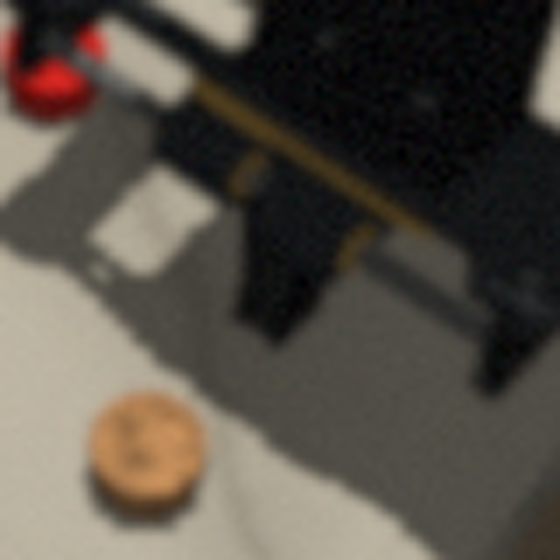

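View pics/wrist10.png

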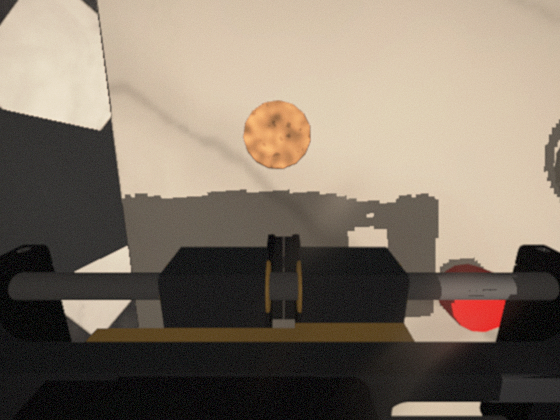

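```bash
python3 -m inch '[[[-0.03,0.05,0.015,0,0,0,1],[-0.025,0.15,0.015,0,0,0,1],[-0.02,0.25,0.015,0,0,0,1],[-0.015,0.35,0.015,0,0,0,1],[-0.01,0.45,0.015,0,0,0,1],[-0.005,0.55,0.015,0,0,0,1],[-0.005,0.55,0.015,0,0,0,1]]]'; python3 - <<'E'
from plan import *
import cv2
im=cv2.cvtColor(camera("scene"),cv2.COLOR_RGB2BGR)[230:330,250:350]
cv2.imwrite("pics/scene11.png",cv2.resize(im,None,fx=5,fy=5,interpolation=cv2.INTER_CUBIC))
cv2.imwrite("pics/wrist11.png",cv2.cvtColor(camera("wrist"),cv2.COLOR_RGB2BGR))
E
```

```text
time: 8.85
ee_pos: [0.4426, 0.0444, -0.0231]
eef_rot: [0.561, 0.523, -0.467, 0.44]
ft_force: [-0.4, 0.6, 0.5]
width: 0.0006
```

View pics/scene11.png

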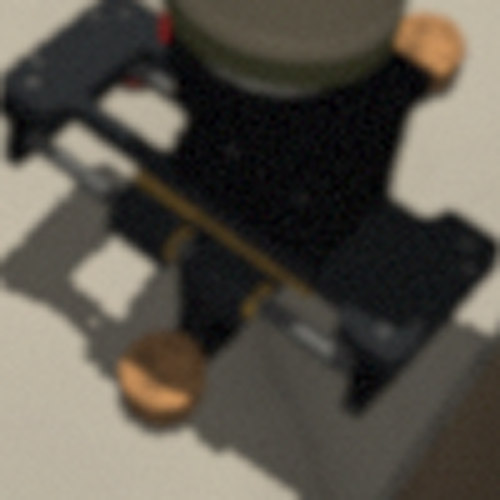

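View pics/wrist11.png

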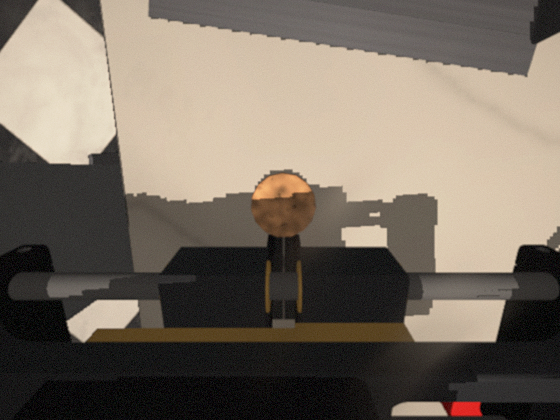

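```bash
python3 -m inch '[[[0.005,0.1,0,0,0,0,1],[0.01,0.2,0,0,0,0,1],[0.02,0.3,0,0,0,0,1],[0.025,0.4,0,0,0,0,1],[0.035,0.5,0.01,0,0,0,1],[0.04,0.6,0.02,0,0,0,1],[0.05,0.7,0.03,0,0,0,1],[0.055,0.8,0.035,0,0,0,1],[0.06,0.9,0.035,0,0,0,1],[0.068,1,0.035,0,0,0,1]]]'; python3 - <<'E'
from plan import *
import cv2
cv2.imwrite("pics/wrist12.png",cv2.cvtColor(camera("wrist"),cv2.COLOR_RGB2BGR))
E
```

```text
time: 9.95
ee_pos: [0.451, 0.1618, -0.0191]
eef_rot: [0.562, 0.521, -0.468, 0.439]
ft_force: [0.1, -0.4, 0.1]
width: 0.0005
```

View pics/wrist12.png

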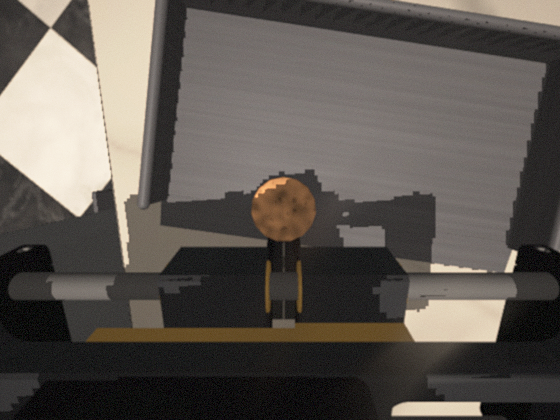

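```bash
python3 -m inch '[[[0.005,0.1,0,0,0,0,1],[0.01,0.2,0,0,0,0,1],[0.02,0.3,0,0,0,0,1],[0.02,0.4,0,0,0,0,1],[0.02,0.46,0,0,0,0,1],[0.02,0.5,0,0,0,0,1],[0.02,0.5,0,0,0,0,1]]]'; python3 - <<'E'
from plan import *
import cv2
cv2.imwrite("pics/wrist13.png",cv2.cvtColor(camera("wrist"),cv2.COLOR_RGB2BGR))
E
```

```text
time: 10.7
ee_pos: [0.4532, 0.2223, -0.0191]
eef_rot: [0.562, 0.522, -0.468, 0.44]
ft_force: [-0.1, -0.6, -1.0]
width: 0.0005
```

View pics/wrist13.png

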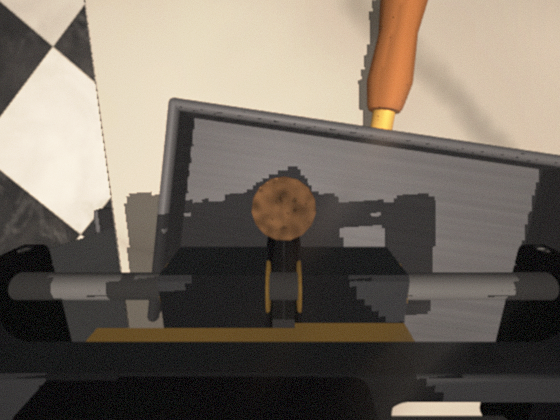

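```bash
python3 -m inch '[[[0.008,0.08,0,0,0,0,1],[0.01,0.1,0,0,0,0,1],[0.01,0.1,0,0,0,0,1],[0,-0.1,0,0,0,0,1],[-0.01,-0.25,0.1,0,0,0,1],[-0.02,-0.4,0.4,0,0,0,1],[-0.04,-0.6,0.7,0,0,0,1],[-0.05,-0.8,0.7,0,0,0,1],[-0.05,-1,0.7,0,0,0,1]]]' && python3 -m inch '[[[-0.02,-0.3,0,0,0,-0.009,1],[-0.04,-0.6,0,0,0,-0.018,1],[-0.06,-1,0,0,0,-0.018,1]]]' && python3 -m inch '[[[-0.02,-0.3,0,0,0,0,1],[-0.04,-0.6,0,0,0,0,1],[-0.07,-1,0,0,0,0,1],[-0.07,-1,0,0,0,0,1]]]'
python3 - <<'E'
from plan import *
import cv2
s=read_state();print(s["joint_positions"].round(2))
print(turn((.178,.984),np.radians(10),-1))
for n in("scene","wrist"): cv2.imwrite(f"pics/{n}14.png",cv2.cvtColor(camera(n),cv2.COLOR_RGB2BGR))
E
```

```text
time: 11.65
ee_pos: [0.4479, 0.101, 0.0661]
eef_rot: [0.562, 0.521, -0.467, 0.44]
ft_force: [0.8, -0.2, -0.7]
width: 0.0006
time: 11.95
ee_pos: [0.4396, -0.0181, 0.0653]
eef_rot: [0.591, 0.489, -0.492, 0.413]
ft_force: [1.5, 0.1, -0.2]
width: 0.0005
time: 12.35
ee_pos: [0.4307, -0.144, 0.0648]
eef_rot: [0.592, 0.486, -0.494, 0.411]
ft_force: [0.3, 1.1, -0.8]
width: 0.0004
[ 0.84  0.15 -0.5   2.   -0.12  1.03  0.22]
[5.99696243e-05 9.51150964e-04 1.82067771e-03]
```

View pics/scene14.png

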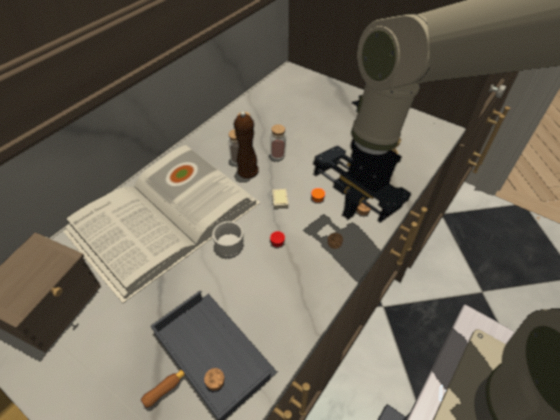

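View pics/wrist14.png

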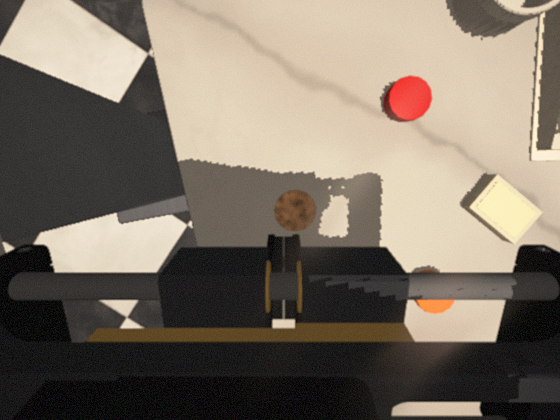

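```bash
python3 -m inch '[[[0,-0.2,0,0,0,0,1],[0,-0.38,0,0,0,0.002,1],[0,-0.38,-0.2,0,0,0.002,1],[0,-0.38,-0.5,0,0,0.002,1],[0,-0.38,-0.7,0,0,0.002,1],[0,-0.38,-0.74,0,0,0.002,1],[0,-0.38,-0.74,0,0,0.002,1]]]'
python3 - <<'E'
from plan import *
import cv2
for n in("wrist",): cv2.imwrite(f"pics/{n}15.png",cv2.cvtColor(camera(n),cv2.COLOR_RGB2BGR))
E
```

```text
time: 13.15
ee_pos: [0.4313, -0.1817, -0.024]
eef_rot: [0.587, 0.494, -0.489, 0.415]
ft_force: [-0.5, 0.3, -0.4]
width: 0.0003
```

View pics/wrist15.png

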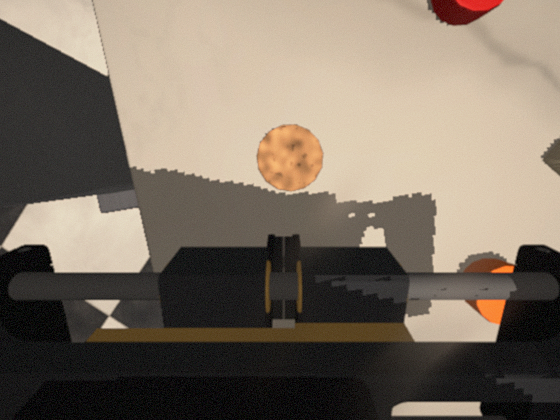

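```bash
python3 -m inch '[[[0.04,0.1,0,0,0,0,1],[0.06,0.2,0,0,0,0,1],[0.08,0.3,0,0,0,0,1],[0.1,0.4,0,0,0,0,1],[0.12,0.5,0,0,0,0,1],[0.14,0.6,0,0,0,0,1],[0.155,0.7,0,0,0,0,1],[0.175,0.8,0,0,0,0,1],[0.19,0.9,0,0,0,0,1],[0.21,1,0,0,0,0,1]]]'
python3 - <<'E'
from plan import *
import cv2
for n in("wrist",): cv2.imwrite(f"pics/{n}16.png",cv2.cvtColor(camera(n),cv2.COLOR_RGB2BGR))
E
```

```text
time: 14.2
ee_pos: [0.4569, -0.0624, -0.0239]
eef_rot: [0.587, 0.493, -0.489, 0.415]
ft_force: [-0.4, -0.6, 0.1]
width: 0.0003
```

View pics/wrist16.png

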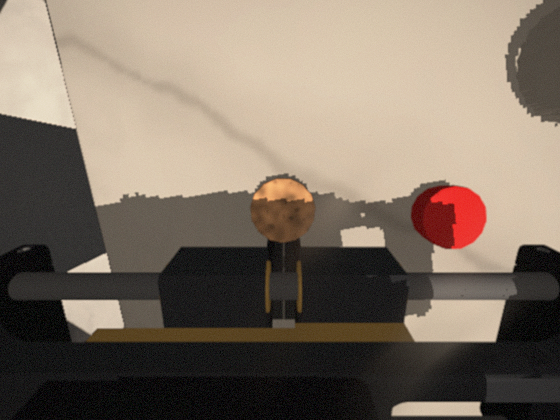

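```bash
python3 -m inch '[[[0.018,0.1,0,0,0,0,1],[0.036,0.2,0,0,0,0,1],[0.053,0.3,0,0,0,0,1],[0.071,0.4,0,0,0,0,1],[0.089,0.5,0,0,0,0,1],[0.107,0.6,0,0,0,0,1],[0.125,0.7,0,0,0,0,1],[0.142,0.8,0,0,0,0,1],[0.16,0.9,0,0,0,0,1],[0.178,1,0,0,0,0,1]]]'
python3 - <<'E'
from plan import *
import cv2
for n in("wrist",): cv2.imwrite(f"pics/{n}17.png",cv2.cvtColor(camera(n),cv2.COLOR_RGB2BGR))
E
```

```text
time: 15.25
ee_pos: [0.4783, 0.0576, -0.0238]
eef_rot: [0.587, 0.493, -0.489, 0.415]
ft_force: [-0.2, 0.4, 0.1]
width: 0.0007
```

View pics/wrist17.png

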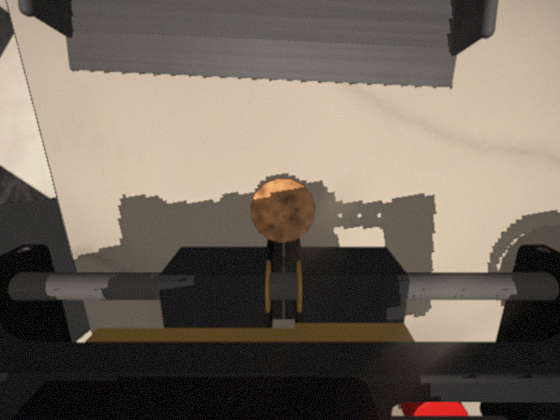

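```bash
python3 -m inch '[[[0.018,0.1,0,0,0,0,1],[0.036,0.2,0,0,0,0,1],[0.053,0.3,0,0,0,0,1],[0.071,0.4,0.01,0,0,0,1],[0.089,0.5,0.02,0,0,0,1],[0.107,0.6,0.03,0,0,0,1],[0.125,0.7,0.035,0,0,0,1],[0.142,0.8,0.04,0,0,0,1],[0.16,0.9,0.04,0,0,0,1],[0.178,1,0.04,0,0,0,1]]]'
python3 - <<'E'
from plan import *
import cv2
for n in("wrist",): cv2.imwrite(f"pics/{n}18.png",cv2.cvtColor(camera(n),cv2.COLOR_RGB2BGR))
E
```

```text
time: 16.3
ee_pos: [0.4997, 0.1776, -0.019]
eef_rot: [0.587, 0.493, -0.489, 0.415]
ft_force: [-0.1, -0.7, 0.3]
width: 0.0003
```

View pics/wrist18.png

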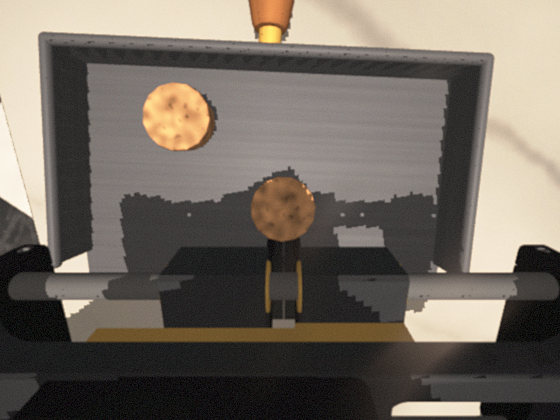

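```bash
python3 -m inch '[[[0.018,0.1,0,0,0,0,1],[0.036,0.2,0,0,0,0,1],[0.053,0.3,0,0,0,0,1],[0.066,0.37,0,0,0,0,1],[0.066,0.37,0,0,0,0,1],[0.03,0.2,0,0,0,0,1],[0,0,0.15,0,0,0,1],[0,-0.2,0.5,0,0,0,1],[0,-0.4,0.7,0,0,0,1],[-0.1,-0.6,0.7,0,0,0,1]]]' && python3 -m inch '[[[-0.05,-0.35,0,0,0,-0.005,1],[-0.1,-0.7,0,0,0,-0.011,1],[-0.17,-1,0,0,0,-0.011,1]]]' && python3 -m inch '[[[-0.05,-0.35,0,0,0,0,1],[-0.1,-0.7,0,0,0,0,1],[-0.17,-1,0,0,0,0,1]]]'  && python3 -m inch '[[[-0.05,-0.35,0,0,0,0,1],[-0.1,-0.7,0,0,0,0,1],[-0.17,-1,0,0,0,0,1],[-0.17,-1,0,0,0,0,1]]]'
python3 - <<'E'
from plan import *
import cv2
s=read_state();print(s["ee_pos"],s["joint_positions"].round(2))
print(turn((.247,.969),np.radians(10),-1))
for n in("scene","wrist"): cv2.imwrite(f"pics/{n}19.png",cv2.cvtColor(camera(n),cv2.COLOR_RGB2BGR))
E
```

```text
time: 17.35
ee_pos: [0.4906, 0.1035, 0.0686]
eef_rot: [0.589, 0.491, -0.488, 0.417]
ft_force: [0.3, -0.1, 0.1]
width: 0.0006
time: 17.65
ee_pos: [0.4666, -0.018, 0.0652]
eef_rot: [0.605, 0.471, -0.504, 0.398]
ft_force: [0.4, 0.7, -0.2]
width: 0.0001
time: 17.95
ee_pos: [0.4461, -0.138, 0.0651]
eef_rot: [0.604, 0.472, -0.504, 0.398]
ft_force: [1.2, 0.2, -0.7]
width: 0.0006
time: 18.35
ee_pos: [0.4241, -0.2611, 0.0647]
eef_rot: [0.605, 0.47, -0.506, 0.397]
ft_force: [-0.4, -0.4, 0.1]
width: 0.0006
[ 0.42413817 -0.26109716  0.0646587 ] [ 0.87  0.25 -0.32  1.88 -0.11  1.08  0.37]
[ 0.00014304  0.00084631 -0.00046396]
```

View pics/scene19.png

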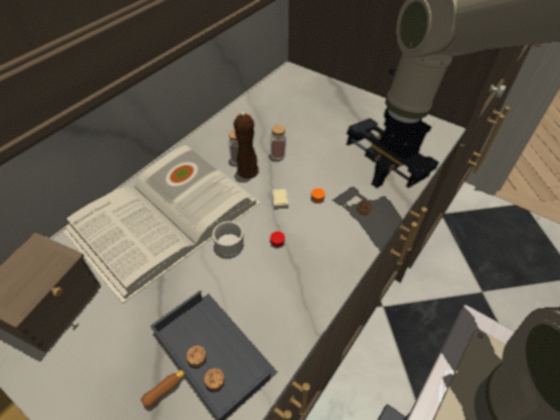

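View pics/wrist19.png

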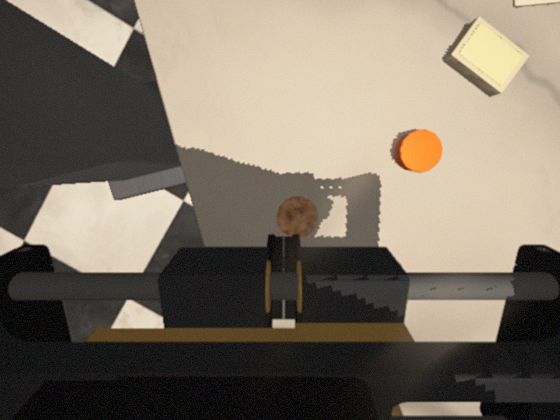

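```bash
python3 -m inch '[[[0,-0.2,0,0,0,0,1],[0.01,-0.43,0,0,0,0,1],[0.01,-0.43,-0.2,0,0,0,1],[0.01,-0.43,-0.5,0,0,0,1],[0.01,-0.43,-0.7,0,0,0,1],[0.01,-0.43,-0.74,0,0,0,1],[0.01,-0.43,-0.74,0,0,0,1]]]'
python3 - <<'E'
from plan import *
import cv2
for n in("wrist",): cv2.imwrite(f"pics/{n}20.png",cv2.cvtColor(camera(n),cv2.COLOR_RGB2BGR))
E
```

```text
time: 19.15
ee_pos: [0.4275, -0.3053, -0.0239]
eef_rot: [0.604, 0.473, -0.503, 0.398]
ft_force: [-0.3, -0.5, 0.5]
width: 0.0005
```

View pics/wrist20.png

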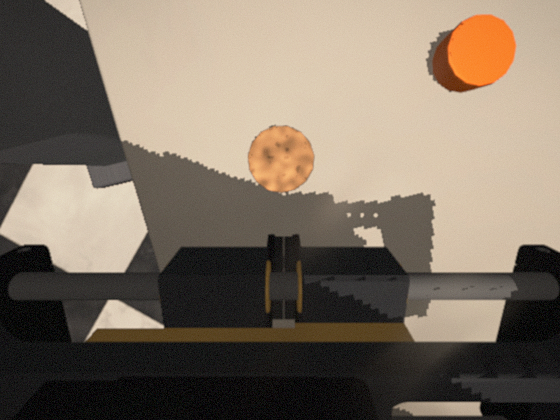

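```bash
python3 -m inch '[[[0.017,0.1,0,0,0,0,1],[0.042,0.2,0,0,0,0,1],[0.068,0.3,0,0,0,0,1],[0.093,0.4,0,0,0,0,1],[0.118,0.5,0,0,0,0,1],[0.144,0.6,0,0,0,0,1],[0.17,0.7,0,0,0,0,1],[0.195,0.8,0,0,0,0,1],[0.22,0.9,0,0,0,0,1],[0.246,1,0,0,0,0,1]]]'
python3 - <<'E'
from plan import *
import cv2
for n in("wrist",): cv2.imwrite(f"pics/{n}21.png",cv2.cvtColor(camera(n),cv2.COLOR_RGB2BGR))
E
```

```text
time: 20.2
ee_pos: [0.4573, -0.186, -0.0238]
eef_rot: [0.604, 0.472, -0.503, 0.398]
ft_force: [-1.0, 0.5, 0.2]
width: 0.0003
```

View pics/wrist21.png

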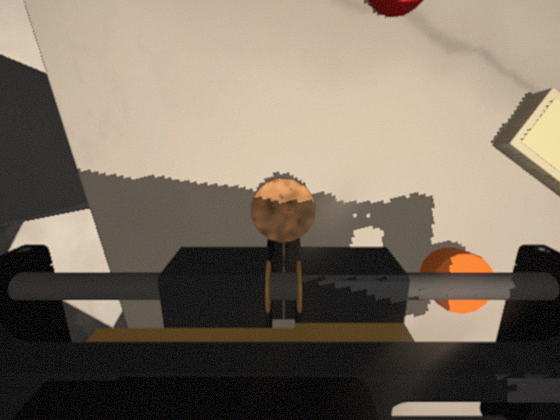

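```bash
python3 -m inch '[[[0.026,0.1,0,0,0,0,1],[0.051,0.2,0,0,0,0,1],[0.077,0.3,0,0,0,0,1],[0.102,0.4,0,0,0,0,1],[0.128,0.5,0,0,0,0,1],[0.153,0.6,0,0,0,0,1],[0.179,0.7,0,0,0,0,1],[0.204,0.8,0,0,0,0,1],[0.23,0.9,0,0,0,0,1],[0.255,1,0,0,0,0,1]]]'
python3 - <<'E'
from plan import *
import cv2
for n in("wrist",): cv2.imwrite(f"pics/{n}22.png",cv2.cvtColor(camera(n),cv2.COLOR_RGB2BGR))
E
```

```text
time: 21.25
ee_pos: [0.4879, -0.0659, -0.0238]
eef_rot: [0.604, 0.472, -0.503, 0.398]
ft_force: [0.8, -0.7, 0.4]
width: 0.0004
```

View pics/wrist22.png

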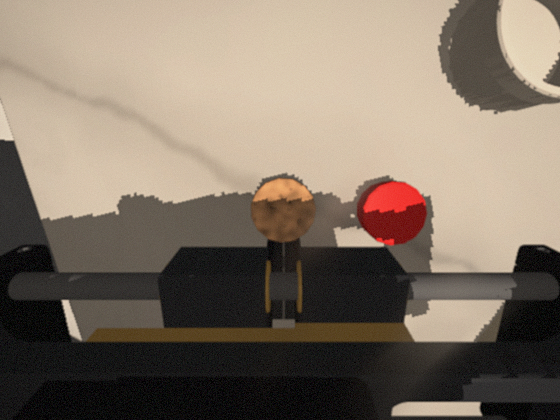

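```bash
python3 -m inch '[[[0.026,0.1,0,0,0,0,1],[0.051,0.2,0,0,0,0,1],[0.077,0.3,0,0,0,0,1],[0.102,0.4,0,0,0,0,1],[0.128,0.5,0,0,0,0,1],[0.153,0.6,0,0,0,0,1],[0.179,0.7,0,0,0,0,1],[0.204,0.8,0,0,0,0,1],[0.23,0.9,0,0,0,0,1],[0.255,1,0,0,0,0,1]]]'
python3 - <<'E'
from plan import *
import cv2
for n in("wrist",): cv2.imwrite(f"pics/{n}23.png",cv2.cvtColor(camera(n),cv2.COLOR_RGB2BGR))
E
```

```text
time: 22.3
ee_pos: [0.5185, 0.054, -0.0238]
eef_rot: [0.604, 0.472, -0.503, 0.398]
ft_force: [0.2, 0.8, 0.5]
width: 0.0007
```

View pics/wrist23.png

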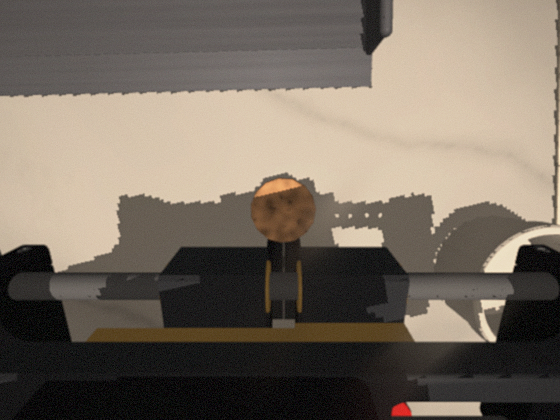

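```bash
python3 -m inch '[[[0.026,0.1,0,0,0,0,1],[0.051,0.2,0,0,0,0,1],[0.077,0.3,0.01,0,0,0,1],[0.102,0.4,0.02,0,0,0,1],[0.126,0.5,0.03,0,0,0,1],[0.15,0.6,0.04,0,0,0,1],[0.172,0.7,0.04,0,0,0,1],[0.195,0.8,0.04,0,0,0,1],[0.215,0.9,0.04,0,0,0,1],[0.235,1,0.04,0,0,0,1]]]'
python3 - <<'E'
from plan import *
import cv2
for n in("wrist",): cv2.imwrite(f"pics/{n}24.png",cv2.cvtColor(camera(n),cv2.COLOR_RGB2BGR))
E
```

```text
time: 23.35
ee_pos: [0.5466, 0.174, -0.0191]
eef_rot: [0.604, 0.472, -0.503, 0.398]
ft_force: [-0.3, -0.8, 0.1]
width: 0.0004
```

View pics/wrist24.png

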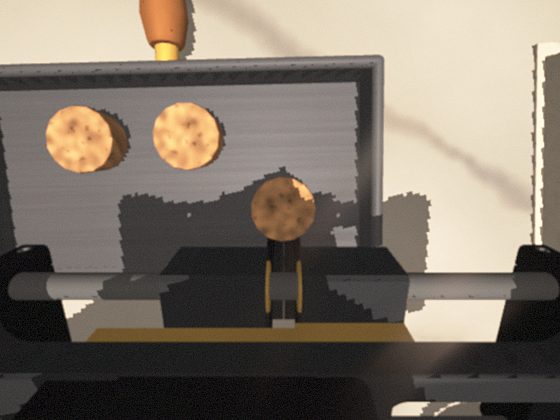

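Clear lane; push about 30 mm further, then retreat, rise and check.

```bash
python3 -m inch '[[[0.022,0.1,0,0,0,0,1],[0.044,0.2,0,0,0,0,1],[0.055,0.26,0,0,0,0,1],[0.055,0.26,0,0,0,0,1],[0.03,0.1,0,0,0,0,1],[-0.02,-0.1,0.15,0,0,0,1],[-0.05,-0.3,0.5,0,0,0,1],[-0.1,-0.6,0.8,0,0,0,1],[-0.1,-0.9,1,0,0,0,1],[-0.1,-1,1,0,0,0,1]]]' && python3 -m inch '[[[0,-0.3,0.2,0,0,0,1],[0,-0.7,0.3,0,0,0,1],[0,-1,0.4,0,0,0,1],[0,-1,0.4,0,0,0,1],[0,-1,0.4,0,0,0,1]]]'
python3 - <<'E'
from plan import *
import cv2
for n in("scene","top","wrist"):
  im=cv2.cvtColor(camera(n),cv2.COLOR_RGB2BGR)
  if n=="top": im=cv2.resize(im[130:300,110:430],None,fx=2.5,fy=2.5,interpolation=cv2.INTER_CUBIC)
  cv2.imwrite(f"pics/{n}25.png",im)
E
```

```text
time: 24.4
ee_pos: [0.5368, 0.0481, 0.1046]
eef_rot: [0.606, 0.469, -0.503, 0.399]
ft_force: [-0.6, -0.3, -0.8]
width: 0.0005
time: 24.9
ee_pos: [0.5342, -0.0673, 0.1483]
eef_rot: [0.604, 0.472, -0.504, 0.398]
ft_force: [-0.0, 1.1, 0.1]
width: 0.0004
```

View pics/scene25.png

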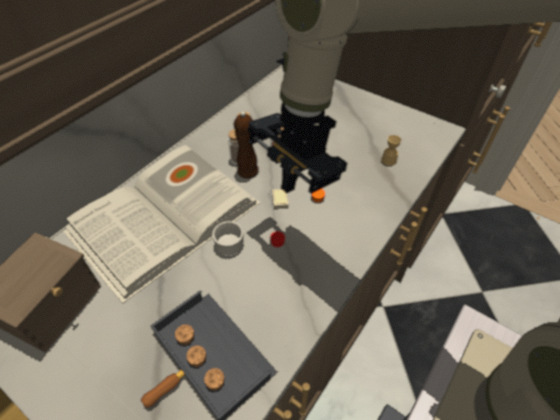

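View pics/top25.png

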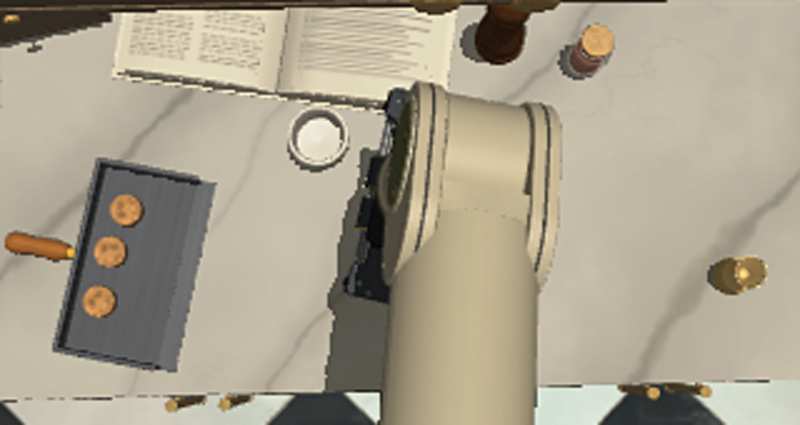

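View pics/wrist25.png

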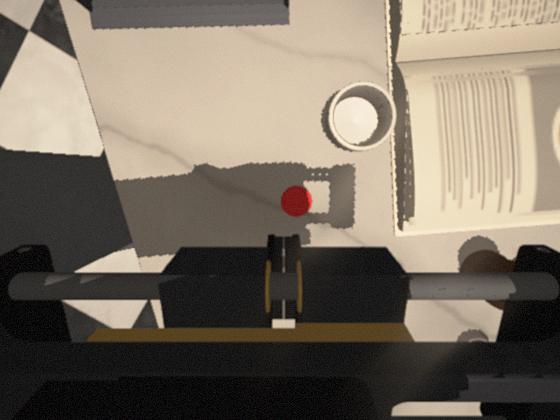

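```bash
python3 -c "
from bench import *
print(close_job())"
```

```text
the job is handed in; nothing more can be done
None
```

All three cork stoppers were swept along the worktop with the closed fingers and now lie inside the crumb pan. I handed the job in at about 25 s.

- **Final pictures:** the scene and top views show the stoppers upright on the pan's flat floor, clear of the walls and each other. In the scene picture they are at about (185,334), (196,356) and (214,380).
- **Other objects:** the ramekin, jigger, spice jar and red cap look unmoved. The matchbox and orange cap also match their starting places in the scene view, though the gripper partly hid them. The arm was clear of everything.
- **First push missed:** the fingers passed over stopper 1 because the reported TCP height read about 20–25 mm below the real fingertip height, as the scene camera showed. I lowered the tool in small steps with no contact force and pushed at a reported height of about −0.024 m.
- **Disagreement left open:** I never found the cause of that height difference. The position readings across the worktop agreed with the pictures to about 4 mm.
- **Forces:** the readings I took stayed within about 2 N. I did not record the force during every push.

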